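Move the bench-air silencer to the parking turret

ROBOT

A 7-joint arm with a two-finger parallel gripper is mounted at the origin on the work surface. World frame = base frame: x ahead of the robot, y to its left, z up, the work surface at z = 0. Lengths are in m, angles in rad, forces in N, time in s.
With the tool pointing down it reaches from about 0.4 to 0.925 m from the base axis. Payload 4.1 kg.
Tool frame: the origin (TCP) lies on the centre line of the jaws, within the pads' length; the fingertips stand 14 mm ahead of it and the grasp point (between the pads) lies 5 mm behind it; z points along the fingers, y is the direction in which the jaws open and shut (so a half turn about z gives the same grasp; the last joint's range is limited). The gripper opens to 85 mm and grips with 20 to 120 N. Pads are 22 mm wide; open, the fingers measure 114 mm over their backs; the gripper's body (76 mm by 85 mm) begins 54 mm behind the grasp point. The pads swing forward as they close: fully open they stand 13 mm farther back than shut.
Start: joints at [1.209, 0.398, 0.045, 1.537, -0.019, 1.207, -0.051], TCP at [0.169, -0.628, 0.245] pointing down, gripper open.
Joint ranges: [-2.82, 2.82], [-0.49, 2.23], [-1.37, 1.46], [0, 2.46], [-1.36, 4.5], [0.23, 2], [-2.94, 2.94]. Speed limits (rad/s): [2.57, 2.57, 3.14, 3.14, 3.14, 3.14, 3.14].

INTERFACE

Orientations are given as [roll, pitch, yaw] about the fixed x, y, z axes, in that order (R = Rz(yaw) Ry(pitch) Rx(roll)).
In Python, from cell import manip, optics, finish_job gives the robot as it stands. The module is installed in compiled form; this text tells all that it offers.
- The arm moves only by the tool apply_moves, never from a script. Its argument "increments" is a list that holds one entry, the list of rows, each a list of 7 numbers: the shift along the tool's x, y, z in mm, then the turn, a rotation vector about the tool's x, y, z in degrees, then the finger opening in mm, from 0 to 85.4. In form: [[[dx, dy, dz, ax, ay, az, jaw], ...]]. A call has 1 to 5 rows; each row shifts and turns the commanded pose from where the row before left it, along the tool's axes as they then stand; what a row does not reach is not made up. A row lasts 1/10 s, in which the tool goes at most 50 mm and 8.59 degrees, less where a joint would pass 70% of its speed; a pose out of reach is approached as far as the arm can. A call with a gripper value outside its range is refused whole. The fingers move at their own pace and stop on an object; "grip_force" is the grip in N (left out, the last holds). Time passes only in rows, so rows that do not move let the fingers close. It gives the time, the measured TCP pose, the force and the opening at its end, in the units of the state.
- manip.read_state(): the state, without advancing time (a new reading comes with each control period).
- optics.read_camera(name): name is "side" or "top" or "wrist"; returns a dict with "color" (420x560x3 uint8, red, green, blue), "range_z" (420x560 float32, m along the optical axis (not along the pixel's ray), 0 where there is no reading), "fx", "fy", "cx", "cy" (pixels), "R" (3x3) and "t" (3): a world point X has camera coordinates R X + t. Camera axes: x right, y down, z forward; pixel columns grow to the right and rows downward; lengths in m; the calibration is good to about 2 mm. The wrist camera is an equidistant fisheye: a pixel r from the principal point sees the ray r / f radians off the axis. A picture is of the moment at which its call begins.
- finish_job(): hands the job in, once; it reports no verdict.
The state is a dict: "time": time; "joint_positions": joint angles; "joint_velocities": joint speeds; "effort": joint torques, N m; "tool_pos": TCP position; "tool_rot": TCP orientation; "contact_force": force on the tool from outside, world axes, zero at the start; "moment": the same for the moment, N m; "width": finger opening in m.
Only numpy, scipy, OpenCV 4.12 (cv2) and the standard library are available. Lean on these libraries where they do the work, as an engineer would, in place of code of your own. Each camera call takes 0.05 s, during which the arm holds its last target. There are 200 camera calls.

TASK

Free the blue-ringed bench turret: draw back the sprung sleeve of the silencer's quick coupling, lift the coupling clear of the blue turret's nipple so that the sleeve snaps forward again, then press it gently onto the green-ringed turret's nipple until it is fully home and locked, and let go. Do not force the coupling on or off, and do not shift the bottle, the jar or the timer.

Things in the scene. Friction and masses are not known exactly. Their poses are not given: they have to be found in the camera images.
- sleeve_mid (a point): Centre of the silencer's sprung sleeve, half-way up: a ribbed steel sleeve 34 mm across and 24 mm high, the place to grip. The sleeve alone slides up the coupling; the brass silencer and dark collar above it (27 mm across at most) are part of the locked coupling. z points up along the coupling's axis. With the sleeve forward it is 15 mm above the mouth.
- sleeve (a joint): Sleeve travel along the coupling in m: 0 = forward (down, its rest), 0.007 = fully drawn back (up). Its spring needs 6.5 N to start and 0.8 N more per mm; the lock lets go at about 0.005. Once the coupling is free the sleeve springs forward by itself.
- silencer_mouth (a point): Centre of the open lower end of the silencer's coupling: body 28 mm across, bore 18 mm wide and 26 mm deep. The whole silencer is 53 mm high from here to its brass top and weighs about 0.27 kg. z points up out of its top. At the start it is 86.5 mm above the table on the blue nipple.
- silencer: The loose silencer: short dark coupling body with steel sleeve and brass top with slots. Origin at the mouth (same point as silencer_mouth), z up along its axis; any turn about z is equal.
- valve (a joint): Sprung valve inside the coupling, m: 0 = shut (no nipple), 0.004 = nipple pressed fully home against the shoulder, about 0.0025 when locked and let go. Spring 6 N to start, 0.8 N more per mm; it pushes an unlocked coupling up again, below 0.0018.
- blue_turret: Fixed bench gas turret with blue foot (84 mm across), white column and blue ring. Origin on its axis at the table, z up. The silencer starts locked on its upright steel nipple: shoulder 30 mm across, 85 mm above the table; above it a neck 10 mm thick and 10 high, a locking land 16 mm thick and 6 high, a cone 6 high narrowing to a 10 mm tip, 22 mm above the shoulder. Over about 30 N is forcing it.
- green_turret: Like the blue turret, but green, same origin. Its bare nipple stands on a stem clamped at an unmeasured height: the shoulder is anywhere from 85 to 97 mm above the table, the tip 22 mm above that. Pressing on takes 5 to 9 N at the cone as sprung jaws give way, then little, then 8 to 12 N at the last 4 mm, then it stops hard on the shoulder; over about 30 N is forcing it.
- yellow_turret: Like the blue turret, but yellow, with a bare nipple, its shoulder 85 mm above the table. A bystander.
- reagent_bottle: Brown glass bottle with blue cap, 64 mm across, 130 mm high; origin at its underside. A bystander.
- specimen_jar: Clear jar with red lid, 60 mm across, 65 mm high; origin at its underside. A bystander.
- timer: White box-shaped timer 60 x 60 x 25 mm; origin at its underside. A bystander.

How it is judged:
On the way:
1. the silencer is lifted clear of the blue nipple (mouth more than 25 mm above its shoulder) with the sleeve snapped forward (below 1.5 mm) (z of silencer_mouth in the frame of blue_turret above 0.11 m and value of joint sleeve below 0.0015 m), for 0.1 s.
At the end, for the whole second after the job is handed in: The silencer stands upright (within 0.1 rad) on the green turret, centred within 4 mm, mouth 82 to 101 mm above the turret's foot, locked so that the nipple holds its valve open by more than 1.8 mm, sleeve forward (below 1.5 mm), released and at rest (horizontal distance between silencer_mouth and green_turret below 0.004 m and z of silencer_mouth in the frame of green_turret between 0.082 and 0.101 m and angle between the z axis of silencer_mouth and the z axis of green_turret, either way round below 0.1 rad and value of joint valve above 0.0018 m and value of joint sleeve below 0.0015 m and linear speed of silencer below 0.02 m/s); the robot touches nothing.
It fails at once if the silencer and the blue turret bear on each other with more than 55 N (all their contacts added up; about 30 N at the gripper) (contact force between silencer and blue_turret above 55 N).
It fails at once if the silencer and the green turret bear on each other with more than 55 N (all their contacts added up; about 30 N at the gripper) (contact force between silencer and green_turret above 55 N).
It fails at once if the bottle, jar or timer is shifted by more than 25 mm (distance of any of reagent_bottle, specimen_jar, timer from where it was at the start of the episode above 0.025 m).
It also fails if it takes over 64 s, if anything falls off the work surface, if the arm or the gripper's body presses on something with over 40 N, if the wrist force passes 120 N, or if a joint passes its speed limit or range.

## Working session

There is one attempt and no reset: what is moved stays moved. The work goes in short steps, Python scripts to look and compute and a tool call to move; the robot and the scene stay as the last step left them, time stands still between calls to the robot, and variables do not carry over. Pictures are saved under pics/ and viewed, about 8 in all and at most 12, crops included, and the job is handed in when it is done.

Besides the shell and the picture viewer there is one more tool, called after "Call:" by a JSON object that holds its "method" and its "body", one argument or row to a line. apply_moves: Moves the arm, as the interface text tells. Its arguments: {"type":"object","properties":{"increments":{"type":"array","items":{"type":"array","items":{"type":"array","items":{"type":"number"}}}},"grip_force":{"type":"number"}},"required":["increments"]}

```bash
mkdir -p pics
cat > h.py <<'E'
import numpy as np, cv2
from cell import manip, optics, finish_job
def grab(n):
    c=optics.read_camera(n); np.savez(f'{n}.npz',**c); return c
def pts(c):
    z=c['range_z']; v,u=np.indices(z.shape)
    P=np.stack([(u-c['cx'])/c['fx']*z,(v-c['cy'])/c['fy']*z,z],-1)
    return (P-c['t'])@c['R']
E
python3 - <<'E'
from h import *
a=grab('top');b=grab('side')
for n,c in(('top',a),('side',b)):
    print(n,c['fx'],c['cx'],c['R'].round(3).tolist(),c['t'].round(3), (-c['R'].T@c['t']).round(3))
    cv2.imwrite(f'pics/{n}.png',c['color'][...,::-1])
print(manip.read_state())
E
```

```text
top 456.8967623151618 277.100942029257 [[0.01, -1.0, 0.022], [-0.995, -0.012, -0.097], [0.097, -0.021, -0.995]] [0.055 0.603 1.008] [0.501 0.083 1.06 ]
side 542.3567357143115 280.07135629338455 [[-0.748, -0.664, -0.007], [-0.485, 0.555, -0.676], [0.452, -0.502, -0.737]] [0.506 0.337 0.924] [0.124 0.613 0.913]
{'time': 0.1, 'joint_positions': array([ 1.20900081,  0.39912833,  0.04503771,  1.53772522, -0.01869062,
        1.20691311, -0.0507164 ]), 'joint_velocities': array([-0.00058903, -0.00042942,  0.00107654, -0.00414384,  0.00125721,
       -0.00055898,  0.00147552]), 'effort': array([ 3.14227007e-03, -4.76264584e+01,  1.37001101e+00, -2.54948777e+01,
        1.19641880e-02,  5.04694952e-03,  2.80656803e-05]), 'tool_pos': array([ 0.16874165, -0.62716126,  0.24437351]), 'tool_rot': array([-3.13984480e+00,  1.31118564e-04,  2.62893832e-01]), 'contact_force': array([-0.37105205, -0.40730555, -0.42898966]), 'moment': array([-0.01133262, -0.04434429, -0.02155578]), 'width': 0.08532772035166715}
```

View pics/top.png

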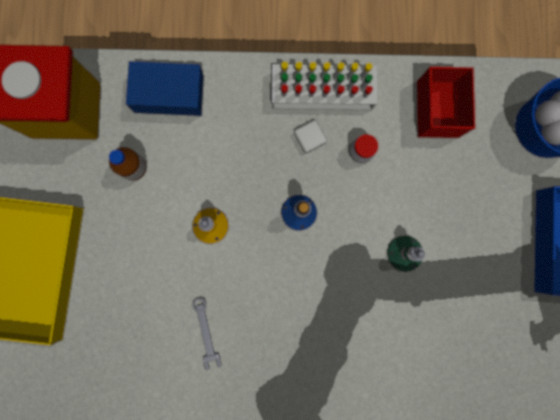

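View pics/side.png

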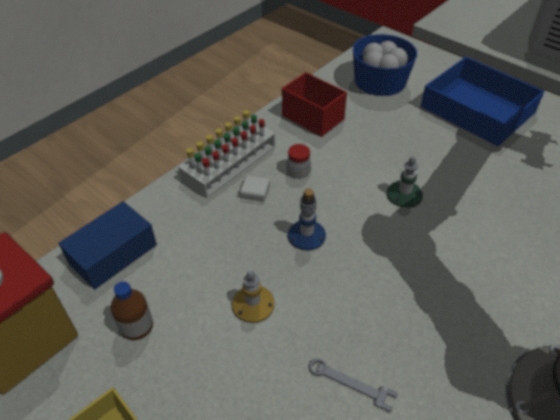

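The top view shows the blue turret with brass top at about (303,208), the green turret at (405,253) with its nipple at (416,254), and the yellow turret at (210,225). The jar (365,147) and timer (310,135) are near the blue turret, and the bottle is at (124,162).

Run:
```python
from h import *
for n in('top','side'):
    c=dict(np.load(f'{n}.npz')); P=pts(c); C=-c['R'].T@c['t']
    hsv=cv2.cvtColor(c['color'],cv2.COLOR_RGB2HSV); v,u=np.indices(hsv.shape[:2])
    def near(p,r=30): return np.hypot(u-p[0],v-p[1])<r
    seeds={'top':dict(blue=(299,212),green=(405,253)),'side':dict(blue=(307,235),green=(405,193))}[n]
    for k,(lo,hi) in dict(blue=(100,125),green=(45,95)).items():
        m=near(seeds[k])&(hsv[...,0]>lo)&(hsv[...,0]<hi)&(hsv[...,1]>110)&(P[...,2]<.035)
        cn=max(cv2.findContours(m.astype('uint8'),0,1)[0],key=cv2.contourArea)
        h=np.median(P[m][:,2])
        q=cv2.convexHull(cn)[:,0].astype(float)
        d=np.c_[(q[:,0]-c['cx'])/c['fx'],(q[:,1]-c['cy'])/c['fy'],np.ones(len(q))]@c['R']
        X=C+d*((h-C[2])/d[:,2])[:,None]
        ctr,r=cv2.minEnclosingCircle(X[:,:2].astype('float32'))
        print(n,k,m.sum(),'h',h.round(4),'ctr',np.round(ctr,4),'r',round(r,4))
        # column above foot
        for z0,z1 in((.085,.105),(.1,.13),(.13,.15)):
            mm=(np.hypot(P[...,0]-ctr[0],P[...,1]-ctr[1])<.03)&(P[...,2]>z0)&(P[...,2]<z1)
            if mm.sum(): print('  ',z0,mm.sum(),P[mm].mean(0).round(4),'max',P[mm][:,2].max().round(4))
    m=(hsv[...,0]<20)&(hsv[...,1]>120)&near({'top':(303,208),'side':(308,194)}[n],14)
    if m.sum(): print('brass',m.sum(),P[m].mean(0).round(4),P[m].max(0).round(4),u[m].mean(),v[m].mean())
    for k,p in (dict(bottle=(124,162),jar=(365,147),timer=(310,135),yel=(210,225)) if n=='top' else {}).items():
        print(k,P[p[1],p[0]].round(3))
```

```text
top blue 617 h 0.0123 ctr [0.5857 0.0119] r 0.0395
   0.085 10 [0.5738 0.0164 0.0958] max 0.1046
   0.1 124 [0.5833 0.0121 0.1169] max 0.1284
   0.13 84 [0.5849 0.0106 0.1387] max 0.1427
top green 474 h 0.0127 ctr [ 0.4941 -0.2316] r 0.0381
   0.085 113 [ 0.4936 -0.2328  0.0942] max 0.1019
   0.1 51 [ 0.4933 -0.2337  0.1132] max 0.119
brass 83 [0.5855 0.0121 0.1373] [0.5956 0.0208 0.1427] 302.7951807228916 207.27710843373495
bottle [0.679 0.386 0.108]
jar [ 0.729 -0.132  0.063]
timer [ 0.764 -0.013  0.025]
yel [0.55  0.206 0.082]
side blue 562 h 0.0147 ctr [0.5854 0.0178] r 0.0397
   0.085 95 [0.5822 0.0208 0.0958] max 0.105
   0.1 204 [0.5831 0.0189 0.1157] max 0.1297
   0.13 95 [0.5867 0.0141 0.1389] max 0.1446
side green 16 h 0.0139 ctr [ 0.5275 -0.2234] r 0.0022
   0.085 37 [ 0.5046 -0.2291  0.0962] max 0.1028
   0.1 15 [ 0.5007 -0.2298  0.1135] max 0.1226
brass 43 [0.5856 0.0167 0.1398] [0.5927 0.0214 0.1442] 308.3255813953488 193.6046511627907
```

Call:
{"method": "apply_moves", "body": {
  "increments": [
    [[31,-28,0,0,0,0,85],[31,-28,0,0,0,0,85],[31,-28,0,0,0,0,85],[31,-28,0,0,0,0,85],[31,-28,0,0,0,0,85]]
  ]
}}

```text
time: 0.6
tool_pos: [0.2827, -0.4504, 0.2449]
tool_rot: [-3.141, 0.0, 0.263]
contact_force: [0.6, -0.2, -0.5]
width: 0.0849
```

Call:
{"method": "apply_moves", "body": {
  "increments": [
    [[31,-28,0,0,0,0,85],[31,-28,0,0,0,0,85],[31,-28,0,0,0,0,85],[31,-28,0,0,0,0,85],[31,-28,0,0,0,0,85]]
  ]
}}

```text
time: 1.1
tool_pos: [0.3959, -0.2751, 0.2451]
tool_rot: [-3.142, 0.0, 0.263]
contact_force: [0.1, -0.3, -0.2]
width: 0.0848
```

Call:
{"method": "apply_moves", "body": {
  "increments": [
    [[31,-28,0,0,0,0,85],[31,-28,0,0,0,0,85],[31,-28,0,0,0,0,85],[31,-28,0,0,0,0,85],[0,0,0,0,0,0,85]]
  ]
}}

```text
time: 1.6
tool_pos: [0.4889, -0.1296, 0.2453]
tool_rot: [-3.139, -0.003, 0.273]
contact_force: [-0.2, -0.0, -0.2]
width: 0.085
```

Call:
{"method": "apply_moves", "body": {
  "increments": [
    [[26,-22,0,0,0,0,85],[26,-22,0,0,0,0,85],[26,-22,0,0,0,0,85],[26,-22,0,0,0,0,85],[26,-22,0,0,0,0,85]]
  ]
}}

```text
time: 2.1
tool_pos: [0.5833, 0.0037, 0.2448]
tool_rot: [3.141, 0.001, 0.262]
contact_force: [0.9, 0.5, 0.1]
width: 0.0853
```

Call:
{"method": "apply_moves", "body": {
  "increments": [
    [[0,0,0,0,0,0,85],[0,0,0,0,0,0,85]]
  ]
}}

```text
time: 2.3
tool_pos: [0.5827, 0.0035, 0.2446]
tool_rot: [3.141, 0.002, 0.264]
contact_force: [-0.3, -0.4, 0.4]
width: 0.0847
```

Run:
```python
from h import *
c=grab('wrist'); cv2.imwrite('pics/w1.png',c['color'][...,::-1])
print(c['fx'],c['cx'],c['cy'],c['R'].round(3).tolist(),(-c['R'].T@c['t']).round(4))
s=manip.read_state(); print(s['tool_pos'],s['tool_rot'],s['joint_positions'])
```

```text
325.19226210127806 276.69926363595795 209.51523406336958 [[0.26, -0.966, -0.001], [-0.929, -0.251, 0.273], [-0.264, -0.07, -0.962]] [0.6495 0.0214 0.3724]
[0.58245782 0.00226183 0.24466603] [3.14079709e+00 1.85022687e-03 2.61908397e-01] [ 0.27682692  0.30297057 -0.44010906  1.69265956  0.13908648  1.17852432
 -1.50816013]
```

View pics/w1.png

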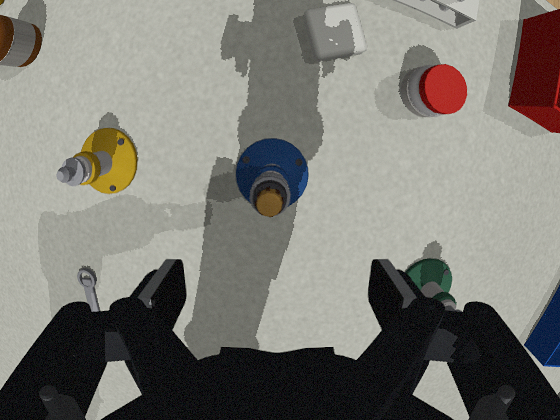

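The wrist view has the brass top at (269,201), the blue foot around (272,174), and the green turret at (432,282), partly behind a finger. I'll cast rays to get the brass centre and the foot centre.

```bash
cat >> h.py <<'E'
def rays(c,uv):
    x=(uv-[c['cx'],c['cy']])/c['fx']; r=np.linalg.norm(x,axis=1,keepdims=True)
    return np.c_[x/np.maximum(r,1e-9)*np.sin(r),np.cos(r)]@c['R']
def onplane(c,uv,h):
    d=rays(c,np.asarray(uv,float)); C=-c['R'].T@c['t']; return C+d*((h-C[2])/d[:,2])[:,None]
def circ(c,mask,h):
    cn=max(cv2.findContours(mask.astype('uint8'),0,1)[0],key=cv2.contourArea)
    X=onplane(c,cv2.convexHull(cn)[:,0],h)[:,:2]
    ctr,r=cv2.minEnclosingCircle(X.astype('float32')); return np.round(ctr,4),round(r,4),int(mask.sum())
E
python3 - <<'E'
from h import *
c=dict(np.load('wrist.npz')); hsv=cv2.cvtColor(c['color'],cv2.COLOR_RGB2HSV); v,u=np.indices(hsv.shape[:2])
H,S=hsv[...,0],hsv[...,1]
near=lambda x,y,r:np.hypot(u-x,v-y)<r
print('brass',circ(c,near(269,202,20)&(H<25)&(S>120),.1395))
print('foot',circ(c,near(272,178,45)&(H>100)&(H<125)&(S>120),.012))
z=c['range_z']; m=near(269,202,10); print(np.median(z[m]))
E
```

```text
brass (array([0.5901, 0.0111]), 0.0113, 609)
foot (array([0.5887, 0.0114]), 0.0408, 2597)
0.24127245
```

Call:
{"method": "apply_moves", "body": {
  "increments": [
    [[8,-7.5,0,0,0,0,85],[0,0,30,0,0,0,85],[0,0,30,0,0,0,85],[0,0,20,0,0,0,85],[0,0,0,0,0,0,85]]
  ]
}}

```text
time: 2.85
tool_pos: [0.5864, 0.0118, 0.1623]
tool_rot: [-3.141, 0.006, 0.262]
contact_force: [0.2, -0.1, -0.2]
width: 0.0848
```

Run:
```python
from h import *
c=grab('wrist'); cv2.imwrite('pics/w2.png',c['color'][...,::-1])
hsv=cv2.cvtColor(c['color'],cv2.COLOR_RGB2HSV); v,u=np.indices(hsv.shape[:2])
H,S=hsv[...,0],hsv[...,1]
m=(H>5)&(H<25)&(S>120)&(np.abs(u-280)<70)&(v>150)
print('brass',circ(c,m,.1395),u[m].mean(),v[m].mean())
s=manip.read_state(); print(s['tool_pos'],s['tool_rot'])
```

```text
brass (array([0.5911, 0.0121]), 0.012, 1371) 279.618526622903 257.7724288840263
[0.58791686 0.01220793 0.16429238] [-3.14125496e+00  2.72870528e-03  2.61790479e-01]
```

View pics/w2.png

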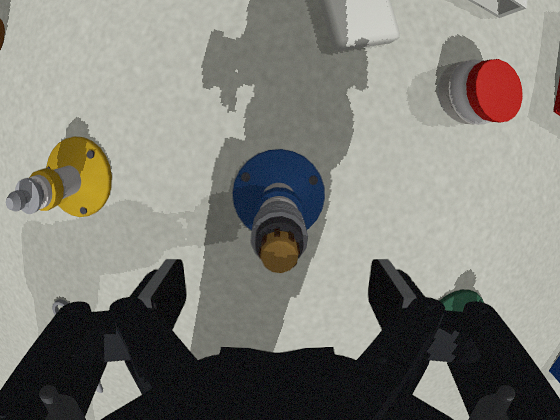

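The brass top is at (279,258), midway between the pads at columns 184 and 372. I'll descend and close.

Call:
{"method": "apply_moves", "body": {
  "increments": [
    [[2,0,20,0,0,0,85],[0,0,20,0,0,0,85],[0,0,18,0,0,0,85],[0,0,9.5,0,0,0,85],[0,0,0,0,0,0,85]]
  ]
}}

```text
time: 3.4
tool_pos: [0.5907, 0.0132, 0.0978]
tool_rot: [3.142, 0.001, 0.262]
contact_force: [0.2, -0.0, 0.7]
width: 0.0849
```

Call:
{"method": "apply_moves", "body": {
  "increments": [
    [[0,0,0,0,0,0,50],[0,0,0,0,0,0,45],[0,0,0,0,0,0,42],[0,0,0,0,0,0,39],[0,0,0,0,0,0,37]]
  ],
  "grip_force": 30
}}

```text
time: 3.9
tool_pos: [0.591, 0.0134, 0.0981]
tool_rot: [3.141, -0.001, 0.263]
contact_force: [0.1, -0.1, 0.2]
width: 0.0367
```

Call:
{"method": "apply_moves", "body": {
  "increments": [
    [[0,0,0,0,0,0,35],[0,0,0,0,0,0,32],[0,0,0,0,0,0,30],[0,0,0,0,0,0,25],[0,0,0,0,0,0,25]]
  ]
}}

```text
time: 4.4
tool_pos: [0.5912, 0.0126, 0.0982]
tool_rot: [3.14, -0.001, 0.262]
contact_force: [-0.1, -3.3, 5.5]
width: 0.033
```

Call:
{"method": "apply_moves", "body": {
  "increments": [
    [[0,0.7,0,0,0,0,20],[0,0,-1,0,0,0,20],[0,0,-1,0,0,0,20],[0,0,0,0,0,0,20],[0,0,0,0,0,0,20]]
  ],
  "grip_force": 50
}}

```text
time: 4.9
tool_pos: [0.5911, 0.0126, 0.0987]
tool_rot: [-3.141, -0.0, 0.263]
contact_force: [3.5, -2.5, -6.7]
width: 0.0326
```

Call:
{"method": "apply_moves", "body": {
  "increments": [
    [[0,0,-1,0,0,0,20],[0,0,-1,0,0,0,20],[0,0,-1,0,0,0,20],[0,0,0,0,0,0,20],[0,0,0,0,0,0,20]]
  ]
}}

```text
time: 5.4
tool_pos: [0.5908, 0.013, 0.1009]
tool_rot: [-3.141, 0.0, 0.263]
contact_force: [6.1, -2.9, -10.3]
width: 0.0326
```

Call:
{"method": "apply_moves", "body": {
  "increments": [
    [[0.6,0.7,0,0,0,0,20],[0,0,-1,0,0,0,20],[0,0,-1,0,0,0,20],[0,0,0,0,0,0,20],[0,0,0,0,0,0,20]]
  ]
}}

```text
time: 5.9
tool_pos: [0.5908, 0.0129, 0.104]
tool_rot: [-3.14, 0.002, 0.263]
contact_force: [3.2, 0.4, -15.2]
width: 0.0321
```

Call:
{"method": "apply_moves", "body": {
  "increments": [
    [[0.5,0,-1,0,0,0,20],[0,0,0,0,0,0,20],[0,0,-0.5,0,0,0,20],[0,0,0,0,0,0,20],[0,0,0,0,0,0,20]]
  ]
}}

```text
time: 6.4
tool_pos: [0.592, 0.0121, 0.107]
tool_rot: [3.141, 0.0, 0.263]
contact_force: [-1.9, -1.1, -4.6]
width: 0.0324
```

Force dropped to 4.6 N, so the lock has let go. I'll lift gently.

Call:
{"method": "apply_moves", "body": {
  "increments": [
    [[0,0,-2,0,0,0,20],[0,0,-2,0,0,0,20],[0,0,-2,0,0,0,20],[0,0,-2,0,0,0,20],[0,0,-2,0,0,0,20]]
  ]
}}

```text
time: 6.9
tool_pos: [0.5931, 0.0127, 0.1171]
tool_rot: [3.141, -0.002, 0.263]
contact_force: [0.2, -0.5, -2.6]
width: 0.0324
```

Call:
{"method": "apply_moves", "body": {
  "increments": [
    [[0,0,-4,0,0,0,20],[0,0,-4,0,0,0,20],[0,0,-5,0,0,0,20],[0,0,-5,0,0,0,20],[0,0,-5,0,0,0,20]]
  ]
}}

```text
time: 7.4
tool_pos: [0.5923, 0.0124, 0.1398]
tool_rot: [3.141, -0.0, 0.263]
contact_force: [-0.9, 0.1, -2.6]
width: 0.0325
```

Call:
{"method": "apply_moves", "body": {
  "increments": [
    [[0,0,-8,0,0,0,20],[0,0,-8,0,0,0,20],[0,0,-8,0,0,0,20],[0,0,0,0,0,0,20],[0,0,0,0,0,0,20]]
  ]
}}

```text
time: 7.9
tool_pos: [0.5923, 0.0124, 0.1635]
tool_rot: [3.141, -0.0, 0.263]
contact_force: [0.8, 1.2, -3.2]
width: 0.0326
```

Run:
```python
from h import *
c=grab('wrist'); d=grab('side')
cv2.imwrite('pics/w3.png',np.vstack([c['color'][180:330,:,::-1],cv2.resize(d['color'][120:270,220:430,::-1],(560,400))]))
```

```text
(no output)
```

View pics/w3.png

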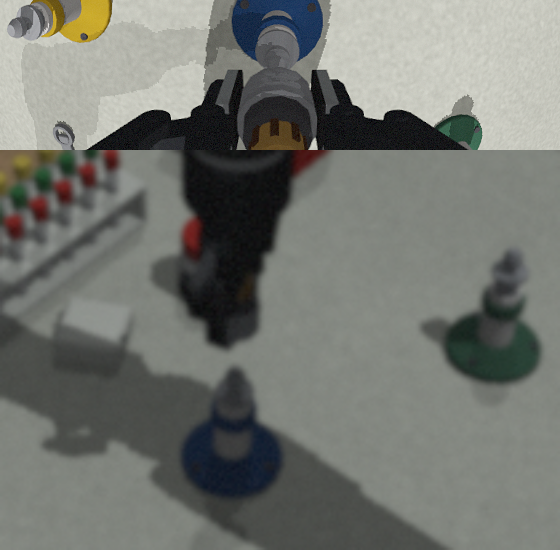

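The top half shows the silencer clear of the blue nipple, with the blue foot at about (277,200). The bottom half shows the bare blue nipple and, at right, the green nipple. Next I'll carry it over green by the foot-to-foot displacement.

```bash
cp wrist.npz wrist_blue.npz; python3 -c "
from h import *
print(manip.read_state()['contact_force'])"
```

```text
[-0.67691992  0.6046219  -2.14433057]
```

Call:
{"method": "apply_moves", "body": {
  "increments": [
    [[-15,21,0,0,0,0,20],[-15,21,0,0,0,0,20],[-15,21,0,0,0,0,20],[-15,21,0,0,0,0,20],[-15,21,0,0,0,0,20]]
  ]
}}

```text
time: 8.5
tool_pos: [0.5463, -0.1094, 0.1628]
tool_rot: [-3.141, 0.001, 0.263]
contact_force: [-1.1, -0.4, -1.8]
width: 0.0328
```

Call:
{"method": "apply_moves", "body": {
  "increments": [
    [[-15,21,0,0,0,0,20],[-15,21,0,0,0,0,20],[-15,21,0,0,0,0,20],[-15,21,0,0,0,0,20],[-15,21,0,0,0,0,20]]
  ]
}}

```text
time: 9.0
tool_pos: [0.5012, -0.2302, 0.1629]
tool_rot: [-3.141, 0.001, 0.263]
contact_force: [-0.1, -0.3, -2.5]
width: 0.0323
```

Call:
{"method": "apply_moves", "body": {
  "increments": [
    [[0,0,0,0,0,0,20],[0,0,0,0,0,0,20],[0,0,0,0,0,0,20]]
  ]
}}

```text
time: 9.3
tool_pos: [0.5024, -0.228, 0.1631]
tool_rot: [-3.141, -0.0, 0.265]
contact_force: [0.4, 0.3, -2.6]
width: 0.0324
```

Run:
```python
from h import *
b=dict(np.load('wrist_blue.npz')); c=grab('wrist'); s=manip.read_state(); print(s['tool_pos'],s['tool_rot'],s['contact_force'])
cv2.imwrite('pics/w4.png',np.vstack([b['color'][120:330,:,::-1],c['color'][120:330,:,::-1]]))
for k,i,lo,hi in(('b',b,100,125),('g',c,45,95)):
    hsv=cv2.cvtColor(i['color'],cv2.COLOR_RGB2HSV); v,u=np.indices(hsv.shape[:2])
    m=(np.hypot(u-277,v-200)<70)&(hsv[...,0]>lo)&(hsv[...,0]<hi)&(hsv[...,1]>110)
    print(k,circ(i,m,.012),u[m].mean(),v[m].mean(), 'cam',(-i['R'].T@i['t']).round(4))
```

```text
[ 0.50245474 -0.22783201  0.16317018] [-3.14087659e+00 -2.61924461e-04  2.65121085e-01] [ 0.3944949  -0.61160772 -2.7129547 ]
b (array([0.5893, 0.0116]), 0.0407, 4490) 276.8086859688196 193.2770601336303 cam [0.6588 0.0301 0.2915]
g (array([ 0.4979, -0.2334]), 0.0401, 1900) 279.17 195.78263157894736 cam [ 0.5689 -0.2102  0.2911]
```

View pics/w4.png

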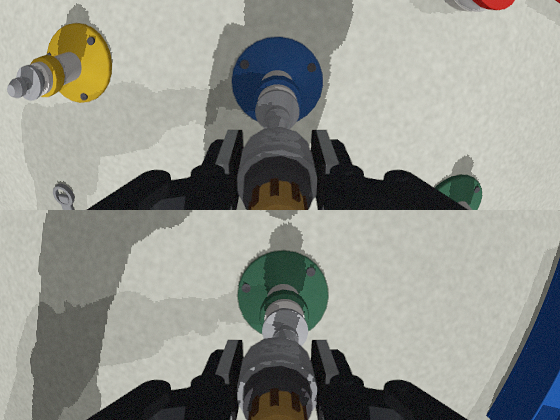

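Top half is the blue reference with foot columns 233–322 and top row 37. Bottom half is green, with foot columns 238–328 and top row 40. That puts green about 4 mm to the right and 2.8 mm back. I'll correct and recheck once, this time with a looser mask.

Call:
{"method": "apply_moves", "body": {
  "increments": [
    [[-2.8,4.2,0,0,0,0,20],[0,0,0,0,0,0,20],[0,0,0,0,0,0,20]]
  ]
}}

```text
time: 9.65
tool_pos: [0.5004, -0.2341, 0.1633]
tool_rot: [3.142, -0.0, 0.263]
contact_force: [0.0, 0.0, -2.3]
width: 0.0325
```

Run:
```python
from h import *
b=dict(np.load('wrist_blue.npz')); c=grab('wrist'); d=grab('side'); s=manip.read_state(); print(s['tool_pos'],s['tool_rot'],s['contact_force'])
for k,i,lo,hi in(('b',b,95,130),('g',c,40,95)):
    hsv=cv2.cvtColor(i['color'],cv2.COLOR_RGB2HSV); v,u=np.indices(hsv.shape[:2])
    m=(np.hypot(u-277,v-205)<70)&(hsv[...,0]>lo)&(hsv[...,0]<hi)&(hsv[...,1]>70)
    m=cv2.morphologyEx(m.astype('uint8'),cv2.MORPH_OPEN,np.ones((3,3)))>0
    print(k,circ(i,m,.012),u[m].min(),u[m].max(),v[m].min(),v[m].max())
R=cv2.resize(d['color'][90:230,330:490,::-1],(640,560)); cv2.imwrite('pics/s5.png',R)
```

```text
[ 0.50041116 -0.23395068  0.16332065] [ 3.14157093e+00 -9.24047504e-05  2.63141732e-01] [-0.22953372 -0.31780251 -2.32005565]
b (array([0.5892, 0.0114]), 0.041, 4588) 232 322 157 238
g (array([ 0.4975, -0.2345]), 0.0407, 4426) 232 321 157 236
```

View pics/s5.png

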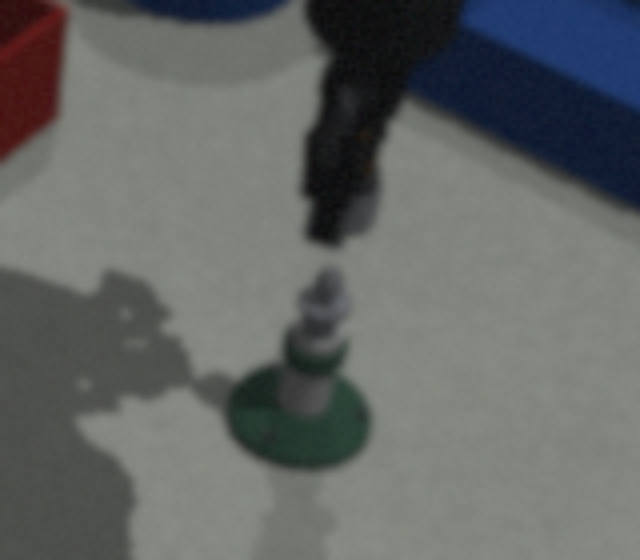

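Feet now match to within 1 px, and the side view shows the mouth directly above the green nipple. Descending in steps.

Call:
{"method": "apply_moves", "body": {
  "increments": [
    [[0,0,8,0,0,0,20],[0,0,8,0,0,0,20],[0,0,8,0,0,0,20],[0,0,0,0,0,0,20],[0,0,0,0,0,0,20]]
  ]
}}

```text
time: 10.25
tool_pos: [0.5001, -0.234, 0.1388]
tool_rot: [-3.141, 0.001, 0.263]
contact_force: [-0.4, 0.6, -2.1]
width: 0.0326
```

Call:
{"method": "apply_moves", "body": {
  "increments": [
    [[0,0,2,0,0,0,20],[0,0,2,0,0,0,20],[0,0,2,0,0,0,20],[0,0,0,0,0,0,20]]
  ]
}}

```text
time: 10.65
tool_pos: [0.5001, -0.2341, 0.1331]
tool_rot: [-3.141, 0.0, 0.263]
contact_force: [0.6, 0.8, -2.6]
width: 0.0329
```

Call:
{"method": "apply_moves", "body": {
  "increments": [
    [[0,0,1.5,0,0,0,20],[0,0,1.5,0,0,0,20],[0,0,1,0,0,0,20],[0,0,0,0,0,0,20]]
  ]
}}

```text
time: 11.05
tool_pos: [0.5002, -0.2341, 0.1291]
tool_rot: [-3.141, 0.0, 0.263]
contact_force: [0.2, -0.7, -2.9]
width: 0.0324
```

Call:
{"method": "apply_moves", "body": {
  "increments": [
    [[0,0,1,0,0,0,20],[0,0,1,0,0,0,20],[0,0,1,0,0,0,20],[0,0,0,0,0,0,20]]
  ]
}}

```text
time: 11.45
tool_pos: [0.5002, -0.2341, 0.1261]
tool_rot: [-3.141, 0.0, 0.263]
contact_force: [-1.0, 1.2, -1.7]
width: 0.0326
```

Call:
{"method": "apply_moves", "body": {
  "increments": [
    [[0,0,1,0,0,0,20],[0,0,1,0,0,0,20],[0,0,1,0,0,0,20],[0,0,0,0,0,0,20]]
  ]
}}

```text
time: 11.85
tool_pos: [0.5002, -0.2341, 0.1231]
tool_rot: [-3.141, 0.0, 0.263]
contact_force: [0.2, 0.2, -2.8]
width: 0.0328
```

Call:
{"method": "apply_moves", "body": {
  "increments": [
    [[0,0,1,0,0,0,20],[0,0,1,0,0,0,20],[0,0,0,0,0,0,20]]
  ]
}}

```text
time: 12.15
tool_pos: [0.5004, -0.2341, 0.1214]
tool_rot: [3.142, -0.0, 0.263]
contact_force: [-0.3, 0.9, -1.4]
width: 0.0326
```

Call:
{"method": "apply_moves", "body": {
  "increments": [
    [[0,0,1,0,0,0,20],[0,0,1,0,0,0,20],[0,0,0,0,0,0,20]]
  ]
}}

```text
time: 12.45
tool_pos: [0.5008, -0.2344, 0.1198]
tool_rot: [3.141, -0.001, 0.263]
contact_force: [-0.5, -0.2, 3.6]
width: 0.0321
```

Call:
{"method": "apply_moves", "body": {
  "increments": [
    [[0,0,1,0,0,0,20],[0,0,1,0,0,0,20],[0,0,0,0,0,0,20]]
  ]
}}

```text
time: 12.75
tool_pos: [0.5008, -0.2344, 0.1179]
tool_rot: [3.141, -0.001, 0.263]
contact_force: [-0.8, 0.5, 4.5]
width: 0.0324
```

Call:
{"method": "apply_moves", "body": {
  "increments": [
    [[0,0,1,0,0,0,20],[0,0,1,0,0,0,20],[0,0,0,0,0,0,20]]
  ]
}}

```text
time: 13.05
tool_pos: [0.5005, -0.2341, 0.115]
tool_rot: [3.141, -0.001, 0.263]
contact_force: [0.9, 0.1, -0.2]
width: 0.0324
```

Jaws passed the cone at about 7 N net. Carrying on to the valve and the shoulder.

Call:
{"method": "apply_moves", "body": {
  "increments": [
    [[0,0,1,0,0,0,20],[0,0,1,0,0,0,20],[0,0,0,0,0,0,20]]
  ]
}}

```text
time: 13.35
tool_pos: [0.5003, -0.2341, 0.1129]
tool_rot: [-3.141, 0.0, 0.263]
contact_force: [0.2, -0.1, -1.0]
width: 0.0326
```

Call:
{"method": "apply_moves", "body": {
  "increments": [
    [[0,0,1,0,0,0,20],[0,0,1,0,0,0,20],[0,0,0,0,0,0,20]]
  ]
}}

```text
time: 13.65
tool_pos: [0.5002, -0.2341, 0.1111]
tool_rot: [-3.141, 0.0, 0.263]
contact_force: [0.1, 0.4, -1.1]
width: 0.0327
```

Call:
{"method": "apply_moves", "body": {
  "increments": [
    [[0,0,1,0,0,0,20],[0,0,0,0,0,0,20]]
  ]
}}

```text
time: 13.85
tool_pos: [0.5002, -0.2343, 0.1103]
tool_rot: [3.141, 0.0, 0.263]
contact_force: [0.5, 0.3, 0.5]
width: 0.0324
```

Call:
{"method": "apply_moves", "body": {
  "increments": [
    [[0,0,1,0,0,0,20],[0,0,0,0,0,0,20]]
  ]
}}

```text
time: 14.05
tool_pos: [0.5003, -0.2343, 0.1099]
tool_rot: [3.141, 0.0, 0.263]
contact_force: [-1.6, 0.0, 4.1]
width: 0.033
```

Call:
{"method": "apply_moves", "body": {
  "increments": [
    [[0,0,1,0,0,0,20],[0,0,0,0,0,0,20]]
  ]
}}

```text
time: 14.25
tool_pos: [0.5003, -0.2343, 0.109]
tool_rot: [3.141, 0.0, 0.263]
contact_force: [-1.6, 0.1, 5.7]
width: 0.0328
```

Call:
{"method": "apply_moves", "body": {
  "increments": [
    [[0,0,1,0,0,0,20],[0,0,0,0,0,0,20]]
  ]
}}

```text
time: 14.45
tool_pos: [0.5003, -0.2342, 0.1077]
tool_rot: [3.141, 0.0, 0.263]
contact_force: [-0.9, 0.5, 4.5]
width: 0.0324
```

Call:
{"method": "apply_moves", "body": {
  "increments": [
    [[0,0,0.8,0,0,0,20],[0,0,0,0,0,0,20]]
  ]
}}

```text
time: 14.65
tool_pos: [0.5004, -0.2343, 0.107]
tool_rot: [3.141, 0.0, 0.263]
contact_force: [-2.4, 0.4, 6.3]
width: 0.0326
```

Call:
{"method": "apply_moves", "body": {
  "increments": [
    [[0,0,0.8,0,0,0,20],[0,0,0,0,0,0,20]]
  ]
}}

```text
time: 14.85
tool_pos: [0.5004, -0.2343, 0.1064]
tool_rot: [3.141, 0.0, 0.263]
contact_force: [-2.6, 1.4, 5.9]
width: 0.0328
```

Call:
{"method": "apply_moves", "body": {
  "increments": [
    [[0,0,0.7,0,0,0,20],[0,0,0,0,0,0,20]]
  ]
}}

```text
time: 15.05
tool_pos: [0.5004, -0.2343, 0.1062]
tool_rot: [3.141, 0.0, 0.263]
contact_force: [-3.5, 0.7, 11.0]
width: 0.0327
```

Call:
{"method": "apply_moves", "body": {
  "increments": [
    [[0,0,0.7,0,0,0,20],[0,0,0,0,0,0,20]]
  ]
}}

```text
time: 15.25
tool_pos: [0.5004, -0.2343, 0.1062]
tool_rot: [3.141, 0.0, 0.263]
contact_force: [-4.6, 1.8, 14.7]
width: 0.0326
```

Hard stop at z = 0.1062 m with the force climbing, after 4 mm of valve travel, so it is home. Easing off and letting go.

Call:
{"method": "apply_moves", "body": {
  "increments": [
    [[0,0,-1.3,0,0,0,20],[0,0,-1.3,0,0,0,20],[0,0,0,0,0,0,20]]
  ]
}}

```text
time: 15.55
tool_pos: [0.5004, -0.2342, 0.1076]
tool_rot: [3.141, -0.0, 0.263]
contact_force: [-1.3, 1.4, 5.5]
width: 0.0324
```

Call:
{"method": "apply_moves", "body": {
  "increments": [
    [[0,0,0,0,0,0,36],[0,0,0,0,0,0,45],[0,0,0,0,0,0,65],[0,0,0,0,0,0,80],[0,0,0,0,0,0,80]]
  ]
}}

```text
time: 16.05
tool_pos: [0.5003, -0.2342, 0.1067]
tool_rot: [-3.142, 0.0, 0.263]
contact_force: [0.8, 0.1, 0.6]
width: 0.0799
```

Call:
{"method": "apply_moves", "body": {
  "increments": [
    [[0,0,-15,0,0,0,80],[0,0,-20,0,0,0,80],[0,0,-25,0,0,0,80],[0,0,-25,0,0,0,80],[0,0,0,0,0,0,80]]
  ]
}}

```text
time: 16.55
tool_pos: [0.5028, -0.235, 0.1955]
tool_rot: [3.137, -0.006, 0.263]
contact_force: [1.1, 0.4, 0.2]
width: 0.08
```

Run:
```python
from h import *
c=grab('wrist'); d=grab('side'); s=manip.read_state(); print(s['time'],s['tool_pos'],s['contact_force'])
hsv=cv2.cvtColor(c['color'],cv2.COLOR_RGB2HSV); v,u=np.indices(hsv.shape[:2])
H,S=hsv[...,0],hsv[...,1]
m=(H>5)&(H<25)&(S>120)&(np.abs(u-280)<60)&(v>130)
cc,r,n=circ(c,m,.148); mz=np.median(c['range_z'][m]); print('brass',cc,r,n,u[m].mean(),v[m].mean())
C=-c['R'].T@c['t']; dr=rays(c,np.array([[u[m].mean(),v[m].mean()]]))[0]; cosz=dr@c['R'][2]
print('brass pt from depth',C+dr*mz/cosz)
m=(np.hypot(u-277,v-185)<70)&(H>40)&(H<95)&(S>70); print('foot',circ(c,m,.012))
cv2.imwrite('pics/f.png',np.hstack([c['color'][100:340,140:420,::-1],cv2.resize(d['color'][120:220,340:457,::-1],(281,240))]))
```

```text
16.65 [ 0.50040643 -0.23427583  0.19215102] [ 0.1645332  -0.03484759 -1.09712963]
brass [ 0.4996 -0.2344] 0.0119 1118 274.6896243291592 264.31574239713774
brass pt from depth [ 0.48983649 -0.23741065  0.15014186]
foot (array([ 0.4974, -0.2345]), 0.0408, 3521)
```

View pics/f.png

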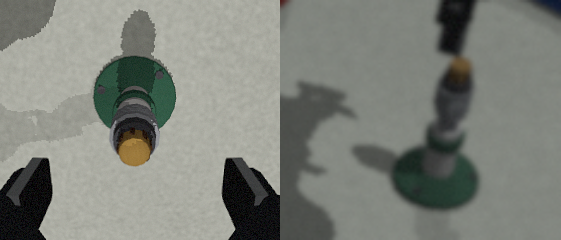

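Silencer stands upright on green, with the brass top centred at (134,150) in the crop. Force at release can't tell locked from merely resting, so I'll do a gentle pull test on the sleeve. A lock should resist with over 6.5 N.

Call:
{"method": "apply_moves", "body": {
  "increments": [
    [[0,0,25,0,0,0,80],[0,0,25,0,0,0,80],[0,0,20,0,0,0,80],[0,0,15,0,0,0,80],[0,0,0,0,0,0,80]]
  ]
}}

```text
time: 17.15
tool_pos: [0.498, -0.2333, 0.1039]
tool_rot: [-3.138, 0.005, 0.263]
contact_force: [-0.3, -0.5, -0.3]
width: 0.0796
```

Call:
{"method": "apply_moves", "body": {
  "increments": [
    [[0,0,0,0,0,0,50],[0,0,0,0,0,0,40],[0,0,0,0,0,0,36],[0,0,0,0,0,0,25],[0,0,0,0,0,0,25]]
  ],
  "grip_force": 40
}}

```text
time: 17.65
tool_pos: [0.501, -0.2343, 0.108]
tool_rot: [3.14, -0.001, 0.263]
contact_force: [-0.8, 0.6, 4.1]
width: 0.0326
```

Call:
{"method": "apply_moves", "body": {
  "increments": [
    [[0,0,-1,0,0,0,25],[0,0,-1,0,0,0,25],[0,0,-0.5,0,0,0,25],[0,0,0,0,0,0,25],[0,0,0,0,0,0,25]]
  ]
}}

```text
time: 18.15
tool_pos: [0.5008, -0.2343, 0.1087]
tool_rot: [3.141, -0.001, 0.263]
contact_force: [4.6, -1.5, -8.1]
width: 0.0329
```

It resists at 8 N with only 0.7 mm of travel, so it is locked. I'll lower it back and release.

Call:
{"method": "apply_moves", "body": {
  "increments": [
    [[0,0,1,0,0,0,25],[0,0,1,0,0,0,25],[0,0,0.3,0,0,0,25],[0,0,0,0,0,0,25]]
  ]
}}

```text
time: 18.55
tool_pos: [0.5009, -0.2343, 0.1081]
tool_rot: [3.141, -0.001, 0.263]
contact_force: [0.7, -0.0, 4.3]
width: 0.0327
```

Call:
{"method": "apply_moves", "body": {
  "increments": [
    [[0,0,0,0,0,0,36],[0,0,0,0,0,0,45],[0,0,0,0,0,0,65],[0,0,0,0,0,0,80],[0,0,0,0,0,0,80]]
  ]
}}

```text
time: 19.05
tool_pos: [0.5, -0.2341, 0.1069]
tool_rot: [-3.141, 0.001, 0.263]
contact_force: [0.1, 0.2, 0.8]
width: 0.0804
```

Call:
{"method": "apply_moves", "body": {
  "increments": [
    [[0,0,-15,0,0,0,80],[0,0,-20,0,0,0,80],[0,0,-25,0,0,0,80],[0,0,-25,0,0,0,80],[0,0,-10,0,0,0,80]]
  ]
}}

```text
time: 19.55
tool_pos: [0.5015, -0.2346, 0.2045]
tool_rot: [3.139, -0.003, 0.263]
contact_force: [1.8, -1.2, -0.5]
width: 0.0803
```

Call:
{"method": "apply_moves", "body": {
  "increments": [
    [[0,0,0,0,0,0,80],[0,0,0,0,0,0,80],[0,0,0,0,0,0,80]]
  ]
}}

```text
time: 19.85
tool_pos: [0.4993, -0.2339, 0.2005]
tool_rot: [-3.14, 0.002, 0.263]
contact_force: [-0.1, 0.0, 0.5]
width: 0.0802
```

Run:
```python
from h import *
o=dict(np.load('top.npz')); c=grab('wrist'); t=grab('top')
hsv=cv2.cvtColor(c['color'],cv2.COLOR_RGB2HSV); v,u=np.indices(hsv.shape[:2])
H,S=hsv[...,0],hsv[...,1]
m=(H>5)&(H<25)&(S>120)&(np.abs(u-280)<60)&(v>130); print('brass',circ(c,m,.149))
m=(np.hypot(u-277,v-185)<70)&(H>40)&(H<95)&(S>70); print('foot',circ(c,m,.012))
for k,(x,y) in dict(bottle=(124,162),jar=(365,147),timer=(310,135)).items():
    s=np.s_[y-18:y+18,x-18:x+18]; print(k,cv2.absdiff(o['color'][s],t['color'][s]).mean().round(1), cv2.phaseCorrelate(o['color'][s].mean(-1),t['color'][s].mean(-1))[0])
cv2.imwrite('pics/g.png',c['color'][100:340,140:420,::-1])
```

```text
brass (array([ 0.5   , -0.2344]), 0.0117, 1067)
foot (array([ 0.4972, -0.2345]), 0.0408, 3410)
bottle 4.1 (0.005246113767565674, 0.08449371341423628)
jar 24.6 (0.3489970834779079, 0.33181525026851233)
timer 6.9 (0.0579653113938825, -0.04614126237945371)
```

View pics/g.png

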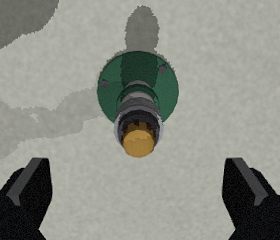

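The silencer stands upright and free on green, with the brass top at (138,145) midway between the open pads. The jar's picture difference is most likely a shadow change, since its shift is under half a pixel. Handing in.

```bash
python3 -c "
from h import *
print(finish_job())"
```

```text
the job is handed in; nothing more can be done
None
```

The silencer is off the blue turret and on the green one, pressed fully home, locked and released, and I handed the job in at about 20 s.

- **Blue turret:** I drew the sleeve back with a pull that read at most about 15 N. The lock let go, and I lifted the mouth to about 0.15 m, clear of the nipple. I did not measure the sleeve's return there; I inferred it from the coupling being free.
- **Green turret:** The cone took about 7 N and the valve engaged over 4 mm. It then stopped hard on the shoulder, about 94 mm up, with at most about 17 N applied.
- **Lock:** A gentle pull on the sleeve afterwards met 8 N with only 0.7 mm of movement. I then lowered it back, let go and moved the gripper clear.
- **Last picture:** The silencer stands upright on green with the gripper clear. Its top measures 2 to 3 mm from the foot centre, of which about 2 mm also showed when it sat on blue, so I put it down to camera calibration.
- **Bystanders:** The bottle, jar and timer each shifted less than half a pixel in the top view. The jar's picture did differ more in brightness (24.6 against 4 to 7 for the others), probably because the arm's shadow moved; I did not check that further.

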